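# Roll the carton into the packing bay and clamp the stop leg behind it

## Robot

A 6-joint arm with a two-finger parallel gripper is mounted at the origin on the work surface. World frame = base frame: x ahead of the robot, y to its left, z up, the work surface at z = 0. Lengths are in m, angles in rad, forces in N, time in s.
With the tool pointing down it reaches from about 0.275 to 0.725 m from the base axis. Payload 15.9 kg.
Tool frame: the origin (TCP) lies at the very end of the fingers, on their centre line; the grasp point (between the pads) lies env.pinch_z behind it (env.pinch_z is the distance from the TCP to the grasp point, in m); x points along the fingers, z is the direction in which the jaws open and shut, and the axes are right-handed (so a half turn about x gives the same grasp; the last joint's range is limited). The gripper opens to 85 mm and grips with 20 to 120 N. Pads are 22 mm wide; open, the fingers measure 114 mm over their backs; the gripper's body (76 mm by 85 mm) begins 54 mm behind the grasp point. The pads swing forward as they close: fully open they stand 13 mm farther back than shut.
Start: joints at [1.185, 0.213, -0.034, 1.323, 0, 1.571], TCP at [0.188, 0.463, 0.193] pointing down, gripper open.
Joint ranges: [-2.98, 2.98], [-0.74, 1.72], [-1.14, 1.35], [-2.1, 2.04], [-1.57, 1.44], [-3.14, 3.14]. Speed limits (rad/s): [1.89, 1.89, 2.39, 2.57, 3.14, 3.14].

## Interface

Orientations are given as a 3x3 rotation matrix whose columns are the frame's x, y, z axes.
In Python, from bench import env gives the robot as it stands. The module is installed in compiled form; this text tells all that it offers.
- The arm moves only by the shell command python3 -m jog 'ROWS' [FORCE]. ROWS is JSON, a list of rows, each a list of 3 entries, a list of its own where there are three numbers: the shift along the world's x, y, z in units of 0.06 m (1.0 is 0.06 m), then the turn, a rotation vector about the world's x, y, z in units of 180 degrees (1.0 is 180 degrees), then the opening in per cent of the stroke, from 0 (shut) to 100 (fully open). A call has 1 to 10 rows; each row shifts and turns the commanded pose from where the row before left it; what a row does not reach is not made up. A row lasts 1/8 s, in which the tool goes at most 62.5 mm and 10.7 degrees, less where a joint would pass 70% of its speed; a pose out of reach is approached as far as the arm can. A call with a number of a shift or a turn outside -1 to 1 is refused whole. A call with a gripper value outside its range is refused whole. The fingers move at their own pace and stop on an object; FORCE is the grip in N (left out, the last holds). Time passes only in rows, so rows that do not move let the fingers close. It gives the time, the measured TCP pose, the force and the opening at its end, in the units of the state.
- env.sense(): the state, without advancing time (a new reading comes with each control period).
- env.capture(name): name is "scene" or "top"; returns (picture, depth): 480x640x3 uint8, blue, green, red; 480x640 float32, m along the optical axis (not along the pixel's ray), 0 where there is no reading.
- env.camera_info(name): a dict with "vertical_fov" (degrees; the focal length in pixels is half the picture's height over the tangent of half this angle, whatever the lens; pixels are square), "cx", "cy" (the principal point, pixels), "k1" (the pictures are not rectified: a ray, as slopes to the right and down, at radius r is drawn at 1 + k1 r^2 times it, then the intrinsics apply), "R" (3x3) and "t" (3): a world point X has camera coordinates R X + t. Camera axes: x right, y down, z forward; pixel columns grow to the right and rows downward; lengths in m; the calibration is good to about 2 mm. A picture is of the moment at which its call begins. camera_info takes no time and is no camera call.
- env.close_job(): hands the job in, once; it reports no verdict.
The state is a dict: "time": time; "joint_positions": joint angles; "dq": joint speeds; "effort": joint torques, N m; "tool_pos": TCP position; "orientation": TCP orientation; "contact_force": force on the tool from outside, world axes, zero at the start; "moment": the same for the moment, N m; "grip_width": opening from 0.0 (shut) to 1.0 (fully open).
Only numpy, scipy, OpenCV 4.12 (cv2) and the standard library are available. Lean on these libraries where they do the work, as an engineer would, in place of code of your own. Each camera call takes 0.05 s, during which the arm holds its last target. There are 200 camera calls.

## Task

Push the cardboard carton along the rollers until it is fully home against the yellow end stop of the bay. Then push the spring-loaded stop leg in by its orange paddle, behind the carton, until the paddle is level with the red mark, and while you hold it there slide along the paddle to swing the blue cam lever fully closed. The cam alone does not hold the leg yet, so finish still holding the paddle at the red mark with the lever closed, and leave the other things on the table where they are.

Things in the scene. Friction and masses are not known exactly. Their poses are not given: they have to be found in the camera images.
- station: Fixed packing station: rollers and stop-leg unit. Origin: on the table directly below the lever's hinge. x points from the leg's paddle across the rollers (roughly away from the robot), y along the roller row to its open end (roughly to the robot's left), z up. Round the origin a dark collar 40 x 52 mm, 64 mm high; grey base plate under the leg, x -155 to 35, y -78 to 138, 8 mm high.
- carton_center (a point): Centre (half-way up) of the cardboard carton with white tape strip: 100 mm across the rollers (its x), 140 mm along them (its y), 80 mm high, 0.3 to 0.65 kg. It stands loose on the rollers between the guides (5 mm play each side), underside at height 34 mm, top at 114 mm. It rolls easily, a small force is enough.
- carton_home (a point): Where the carton's centre is when it touches the yellow end stop: station x 91, y -90, height 74 mm. In station mm: 17 free-turning rollers, tops at height 34, along y from -155 to 317, centre line x = 91; side guides 52 high, inner faces at x = 36 and 146; end stop face at y = -160, its top at height 72.
- leg (a joint): How far the stop leg is pushed in along station +x, in m: 0 at rest, at most 0.09. A 16 mm square bar along station x at y = 0, height 42 to 58 mm, orange paddle on its near end; its far tip passes behind the homed carton with 12 mm to spare. A spring pushes it back out (2.5 N at rest, 5 to 8 N at the mark) as soon as it is let go; the closed cam does not stop that.
- paddle_center (a point): Centre of the leg's orange paddle: smooth upright plate 8 mm thick along station x, 165 mm wide along station y (y -40 to 125 mm), height 20 to 64 mm. Its near face (station -x side) is 4 mm from this point. At rest at station x = -135 mm. A hand may press on the near face, or pinch the plate lightly, and slide sideways along it.
- paddle_end (a point): Top of the paddle's end next to the red mark, at mid-thickness, station y = -40 mm. It is level with the mark when its station x equals that of mark_fin.
- mark_fin (a point): Centre of the red mark, an upright fin 8 mm thick along station x, 18 mm wide, on a ruled rail beside the paddle's end at station y = -60 mm, top at height 61 mm. It shows where the paddle has to be: 36 to 70 mm in from the paddle's rest position. It stays where it is.
- lever (a joint): Angle of the blue cam lever in rad: 0 = fully closed, lying straight above the leg against its stop; it grows as the free end swings towards station +y, up to 0.75; starts at 0.40 to 0.58. It turns about the vertical line through the station's origin, stays where it is left, and needs 0.15 N m (1 to 2 N at the hand).
- lever_tip (a point): Free end of the blue lever: a bar 12 mm wide at height 66 to 78 mm, reaching 135 mm from the hinge towards station -x, passing just above the paddle. A finger that stands upright against the paddle's near face, on the lever's +y side, pushes the lever closed when it slides along the paddle towards station -y.
- tape_roll: Bystander, to be left alone: yellow roll of tape lying flat, 90 mm across, 24 mm high; origin under its centre.
- screwdriver: Bystander, to be left alone: screwdriver lying on the table, under 40 mm high.
- wrench: Bystander, to be left alone: steel wrench lying on the table beyond the rollers.
- can: Bystander, to be left alone: green can, 60 mm across, 90 mm high; origin under its centre.
- blue_bin: Bystander, to be left alone: open blue bin 120 x 100 x 60 mm; origin under its centre.
- spare_carton: Bystander, to be left alone: small white carton 110 x 80 x 50 mm; origin under its centre.
- bracket: Bystander, to be left alone: steel angle bracket 70 x 50 x 45 mm.
Mind the look-alikes: they are no part of the job. Of the things that look like the part that bears carton_center, the middle-sized one is meant.

How it is judged:
On the way, in this order (a step that is already met when the one before it is completed fails the run):
1. the carton is home against the end stop (within 8 mm) (y of carton_center in the frame of station below -0.082 m and z of carton_center in the frame of station below 0.08 m and horizontal distance between carton_center and carton_home below 0.014 m and angle between carton_center's own z axis and vertical below 0.05 rad and value of joint lever above 0.3 rad and value of joint leg below 0.02 m), for 0.2 s.
2. the leg's paddle is held by the fingers level with the red mark (within 4 mm), the lever still open (x of paddle_end in the frame of mark_fin between -0.004 and 0.004 m and value of joint lever above 0.3 rad and contact force between the fingers and leg above 2 N), for 0.2 s.
3. the lever is closed while the fingers hold the paddle at the mark (x of paddle_end in the frame of mark_fin between -0.004 and 0.004 m and value of joint lever below 0.07 rad and contact force between the fingers and leg above 2 N), for 0.2 s.
At the end, for the whole second after the job is handed in: The carton is at rest on the rollers within 8 mm of the end stop, the paddle is level with the red mark within 4 mm, the lever is closed to within 0.07 rad, and the fingers still press on the leg with more than 2 N (the spring would return it otherwise) (all of step 3 and y of carton_center in the frame of station below -0.082 m and z of carton_center in the frame of station below 0.08 m and horizontal distance between carton_center and carton_home below 0.014 m and angle between carton_center's own z axis and vertical below 0.05 rad and linear speed of carton below 0.02 m/s); the arm keeps its last pose, push and grip.
It fails at once if the lever is swung towards closed while the paddle is off the red mark by more than 8 mm (value of joint lever below 0.3 rad and not (x of paddle_end in the frame of mark_fin between -0.008 and 0.008 m)).
It fails at once if another thing on the table is moved by more than 20 mm (distance of any of tape_roll, screwdriver, wrench, can, blue_bin, spare_carton, bracket from where it was at the start of the episode above 0.02 m).
It also fails if it takes over 64 s, if anything falls off the work surface, if the arm or the gripper's body presses on something with over 40 N, if the wrist force passes 120 N, or if a joint passes its speed limit or range.

## Working session

There is one attempt and no reset: what is moved stays moved. The work goes in short steps, Python scripts to look and compute and a shell command to move; the robot and the scene stay as the last step left them, time stands still between calls to the robot, and variables do not carry over. Pictures are saved under pics/ and viewed, about 8 in all and at most 12, crops included, and the job is handed in when it is done.

```bash
mkdir -p pics; cat > h.py <<'E'
import numpy as np, cv2
from bench import env
def K(n):
    c=env.camera_info(n); f=240/np.tan(np.radians(c["vertical_fov"])/2)
    return c,np.array([[f,0,c["cx"]],[0,f,c["cy"]],[0,0,1]]),np.array([c["k1"],0,0,0,0.])
def cap(n,tag):
    im,d=env.capture(n); cv2.imwrite(f"pics/{tag}.png",im); np.save(f"pics/{tag}.npy",d); return im,d
def ray(n,px):
    c,k,D=K(n); p=cv2.undistortPoints(np.array(px,float).reshape(-1,1,2),k,D).reshape(-1,2)
    return c,np.c_[p,np.ones(len(p))]
def w_depth(n,px,d):   # world from depth
    c,r=ray(n,px); z=np.array([np.median(d[int(v)-1:int(v)+2,int(u)-1:int(u)+2]) for u,v in px])
    return (r*z[:,None]-c["t"])@np.array(c["R"])
def w_plane(n,px,h):   # world at height h
    c,r=ray(n,px); R=np.array(c["R"]); o=-R.T@c["t"]; g=r@R
    return o+g*((np.array(h)-o[2])/g[:,2])[:,None]
def proj(n,X):
    c,k,D=K(n); return cv2.projectPoints(np.array(X,float).reshape(-1,1,3),cv2.Rodrigues(np.array(c["R"]))[0],np.array(c["t"],float),k,D)[0].reshape(-1,2)
E
python3 -c "
from h import *
for n in('scene','top'):cap(n,n+'0');c=env.camera_info(n);print(n,c['vertical_fov'],c['k1'],-np.array(c['R']).T@c['t'])
print(env.pinch_z,env.sense())"
```

```text
scene 47.686616775529714 -0.07947540009006307 [1.53497123 0.18660136 0.92530733]
top 44.49045913857624 -0.10157809501720375 [ 0.46676005 -0.02737883  1.46760589]
0.0187 {'time': 0.1, 'joint_positions': array([ 1.18497841e+00,  2.13305317e-01, -3.49774233e-02,  1.32350371e+00,
        2.24420039e-05,  1.57081751e+00]), 'dq': array([-1.12811569e-03, -1.32369298e-03,  8.13566366e-04, -1.30262933e-03,
       -5.30122225e-04, -1.79343534e-05]), 'effort': array([-1.58827035e-03, -6.87246394e+01,  4.87809491e+01,  1.19976807e-02,
       -8.52415678e-05,  1.16214170e-05]), 'tool_pos': array([0.18802309, 0.46293311, 0.19287399]), 'orientation': array([[-3.93394212e-04, -9.26482964e-01,  3.76336503e-01],
       [-9.08898930e-04,  3.76336708e-01,  9.26482518e-01],
       [-9.99999510e-01,  2.24210153e-05, -9.90128057e-04]]), 'contact_force': array([-0.1737227 , -0.71633282, -0.29067799]), 'moment': array([-0.00805778,  0.02874176, -0.02164035]), 'grip_width': 0.9989793523436659}
```

View pics/top0.png

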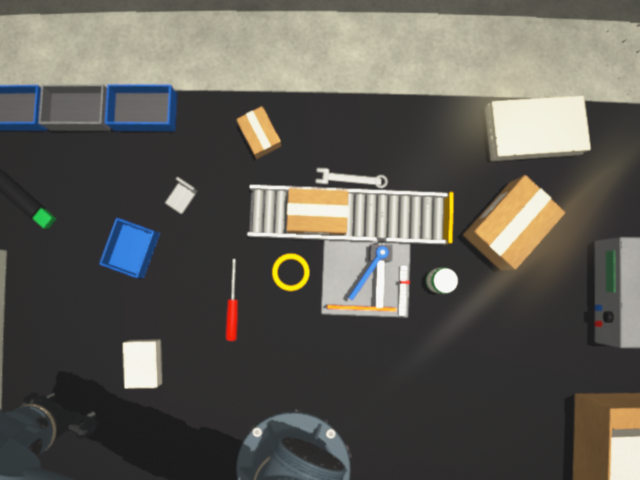

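View pics/scene0.png

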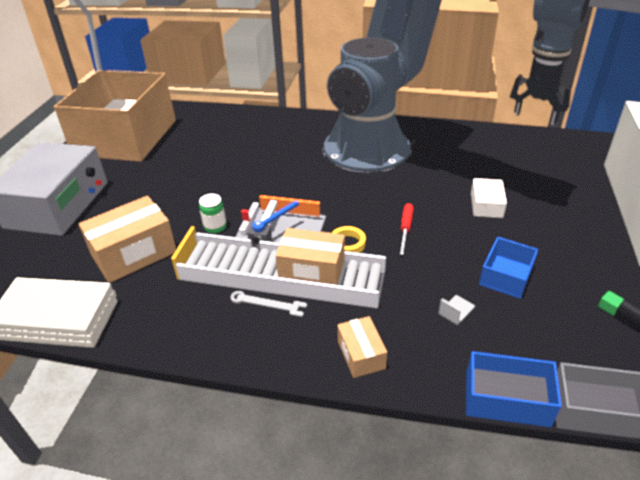

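Top view, look-alikes: small carton (258,132), middle-sized carton on the rollers (318,211), and large carton (515,223). I choose the one on the rollers. The paddle is at (360,308), the red mark at (404,282), the lever tip at (350,298) and the hinge at (382,252). Next is a close crop to check.

```bash
python3 -c "
from h import *
im=cv2.imread('pics/top0.png');d=np.load('pics/top0.npy')
c=im[170:330,240:460];cv2.imwrite('pics/crop0.png',cv2.resize(c,None,fx=3.6,fy=3.6,interpolation=cv2.INTER_CUBIC))
hsv=cv2.cvtColor(im,cv2.COLOR_BGR2HSV)
def m(lo,hi,x0,x1,y0,y1):
    k=cv2.inRange(hsv,lo,hi);q=np.zeros_like(k);q[y0:y1,x0:x1]=k[y0:y1,x0:x1];v,u=np.nonzero(q);return np.c_[u,v].astype(float)
for nm,a,h in(('orange',((5,120,90),(18,255,255),320,402,295,325),.064),('red',((0,150,80),(4,255,255),395,412,270,295),.061),('blue',((100,120,60),(125,255,255),335,395,240,305),.078),('yellow',((20,120,90),(35,255,255),440,460,185,250),.072)):
    p=m(*a); r=cv2.minAreaRect(p.astype(np.float32)); b=cv2.boxPoints(r); print(nm,len(p),b.round(1).tolist()); print(w_plane('top',b,[h]*4).round(4).tolist(), w_plane('top',[p.mean(0)],[h])[0].round(4))
print(w_depth('top',[(318,211),(292,230),(360,308),(382,252),(404,282)],d).round(4))
"
```

```text
orange 114 [[326.8999938964844, 308.29998779296875], [327.0, 304.3999938964844], [392.0, 306.6000061035156], [391.8999938964844, 310.5]]
[[0.398, -0.0749, 0.064], [0.4074, -0.0751, 0.064], [0.4045, -0.2305, 0.064], [0.3951, -0.2303, 0.064]] [ 0.4018 -0.1487  0.064 ]
red 16 [[401.0, 281.0], [409.0, 281.0], [409.0, 283.0], [401.0, 283.0]]
[[0.4659, -0.2518, 0.061], [0.4662, -0.2711, 0.061], [0.4615, -0.2712, 0.061], [0.4612, -0.2519, 0.061]] [ 0.4639 -0.2643  0.061 ]
blue 344 [[348.29998779296875, 297.0], [379.5, 243.8000030517578], [390.0, 249.89999389648438], [358.70001220703125, 303.1000061035156]]
[[0.4262, -0.1245, 0.078], [0.5535, -0.197, 0.078], [0.5392, -0.2221, 0.078], [0.4121, -0.1495, 0.078]] [ 0.4902 -0.1727  0.078 ]
yellow 483 [[443.0, 191.0], [453.0, 191.0], [453.0, 243.0], [443.0, 243.0]]
[[0.684, -0.3504, 0.072], [0.6846, -0.3748, 0.072], [0.5588, -0.3748, 0.072], [0.5584, -0.3505, 0.072]] [ 0.62   -0.3637  0.072 ]
[[ 0.6245 -0.049   0.1162]
 [ 0.5801  0.0107  0.1066]
 [ 0.4    -0.154   0.0626]
 [ 0.5338 -0.2027  0.082 ]
 [ 0.4637 -0.2587  0.063 ]]
```

View pics/crop0.png

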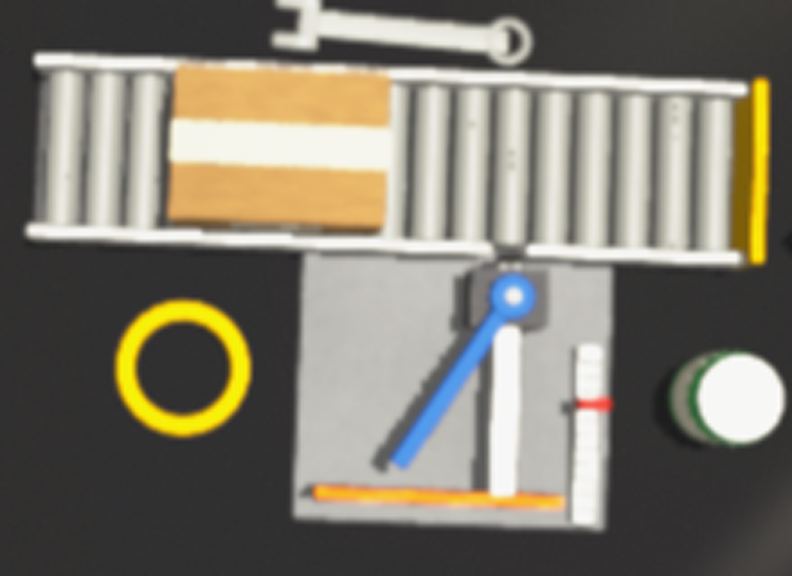

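Crop: the tan carton with white tape, at crop (280,147), is on the rollers between the guides. Lever, paddle and red mark are all visible. Now I'll fit the station pose.

```bash
cat > st.py <<'E'
from h import *
cr=[(513,296),(294,517),(604,529),(313,492),(563,502),(38,60),(30,232)]
S=np.array([(0,0),(-155,138),(-155,-78),(-135,125),(-135,-40)])/1000; H=[.082,.008,.008,.064,.064]
full=lambda p:(np.array(p,float)+.5)/3.6-.5+[240,170]
W=w_plane('top',full(cr[:5]),H)
a=S-S.mean(0);b=W[:,:2]-W[:,:2].mean(0)
yaw=np.arctan2((a[:,0]*b[:,1]-a[:,1]*b[:,0]).sum(),(a*b).sum())
R2=np.array([[np.cos(yaw),-np.sin(yaw)],[np.sin(yaw),np.cos(yaw)]]);T=W[:,:2].mean(0)-R2@S.mean(0)
to_s=lambda w:(np.array(w)[:,:2]-T)@R2
to_w=lambda s:np.array(s)@R2.T+T
if __name__=='__main__':
    print(yaw,T,((to_s(W)-S)*1000).round(1).tolist())
    q=w_plane('top',full([(595,404),(400,462),(178,66),(390,77),(383,228),(168,219),(513,296),(183,368),(735,398),(752,245),(35,232),(740,258)]),[.061,.078]+[.114]*4+[.078,.024,.09,.072,.052,.052])
    for n,w,s in zip('fin levertip cA cB cC cD hinge tape can ye gl gr'.split(),q,to_s(q)):print(n,w.round(4),s.round(4))
E
python3 st.py
```

```text
-0.022766686318041972 [ 0.53457838 -0.20315147] [[-0.5, 0.2], [0.1, -1.5], [0.0, 0.4], [0.3, 1.0], [0.1, -0.0]]
fin [ 0.464  -0.2613  0.061 ] [-0.0692 -0.0597]
levertip [ 0.424  -0.1304  0.078 ] [-0.1122  0.0702]
cA [0.6775 0.0192 0.114 ] [0.1379 0.2255]
cB [ 0.6729 -0.118   0.114 ] [0.1363 0.0883]
cC [ 0.5748 -0.1147  0.114 ] [0.0382 0.0893]
cD [0.5782 0.0236 0.114 ] [0.0384 0.2277]
hinge [ 0.5343 -0.2035  0.078 ] [-0.0003 -0.0003]
tape [0.4837 0.0147 0.024 ] [-0.0558  0.2166]
can [ 0.4694 -0.3487  0.09  ] [-0.0619 -0.147 ]
ye [ 0.5714 -0.3639  0.072 ] [ 0.0404 -0.1599]
gl [0.5729 0.1153 0.052 ] [0.0311 0.3192]
gr [ 0.5639 -0.3605  0.052 ] [ 0.0329 -0.1567]
```

The station fit is good to 1.5 mm, and the mark is at station x -69 mm, so leg travel is about 66 mm. The lever starts near 0.56 rad. I'll move behind the carton, jaws shut and the jaw axis along station y.

```bash
python3 -m jog '[[[0.5,-0.4,0],[0,0,0.04],0],[[0.7,-0.65,0],[0,0,0.04],0],[[0.75,-0.65,0],[0,0,0.0355],0],[[0.75,-0.65,0],[0,0,0],0],[[0.75,-0.65,0],[0,0,0],0],[[0.75,-0.65,0],[0,0,0],0],[[0.75,-0.65,0],[0,0,0],0],[[0.75,-0.65,0],[0,0,0],0],[[0.75,-0.65,0],[0,0,0],0],[[0.5,-0.4,0],[0,0,0],0]]'; cat > p.py <<'E'
from st import *
s=env.sense();t=s['tool_pos'];R=s['orientation']
print('t',s['time'],'tcp',t.round(4),'station mm',(to_s([t])[0]*1000).round(1),'jaw yaw err',np.arctan2(R[1,2],R[0,2])-np.pi/2-yaw,'F',s['contact_force'].round(1),s['grip_width'].round(2))
E
python3 p.py
```

```text
time: 1.35
tool_pos: [0.6065, 0.101, 0.1926]
orientation: [[-0.001, -1.0, 0.025], [-0.0, 0.025, 1.0], [-1.0, 0.001, -0.0]]
contact_force: [0.5, 1.2, 0.2]
grip_width: -0.001Traceback (most recent call last):
  File "p.py", line 3, in <module>
    print('t',s['time'],'tcp',t.round(4),'station mm',(to_s([t])[0]*1000).round(1),'jaw yaw err',np.arctan2(R[1,2],R[0,2])-np.pi/2-yaw,'F',s['contact_force'].round(1),s['grip_width'].round(2))
                                                                                                                                                                       ^^^^^^^^^^^^^^^^^^^^^
AttributeError: 'float' object has no attribute 'round'
```

```bash
sed -i "s/,s\['grip_width'\].round(2)/,s['grip_width']/" p.py; python3 -m jog '[[[0.42,-0.5,0],[0,0,0],0],[[0,0,-0.7],[0,0,0],0],[[0,0,-0.7],[0,0,0],0],[[0,0,-0.55],[0,0,0],0],[[-0.005,-0.2,0],[0,0,0],0],[[-0.004,-0.15,0],[0,0,0],0],[[-0.003,-0.1,0],[0,0,0],0],[[-0.003,-0.1,0],[0,0,0],0],[[-0.003,-0.1,0],[0,0,0],0]]'; python3 p.py;python3 -c "
from st import *
im,d=cap('top','top1');cv2.imwrite('pics/crop1.png',cv2.resize(im[150:330,230:470],None,fx=3.3,fy=3.3))"
```

```text
time: 2.48
tool_pos: [0.6295, 0.0338, 0.0768]
orientation: [[0.001, -1.0, 0.023], [0.0, 0.023, 1.0], [-1.0, -0.001, 0.0]]
contact_force: [-1.0, 0.9, -1.2]
grip_width: 0.002
t 2.475 tcp [0.6295 0.0338 0.0768] station mm [ 89.5 239.1] jaw yaw err -0.0002304653467480218 F [-1.   0.9 -1.2] 0.0020670141231643926
```

View pics/crop1.png

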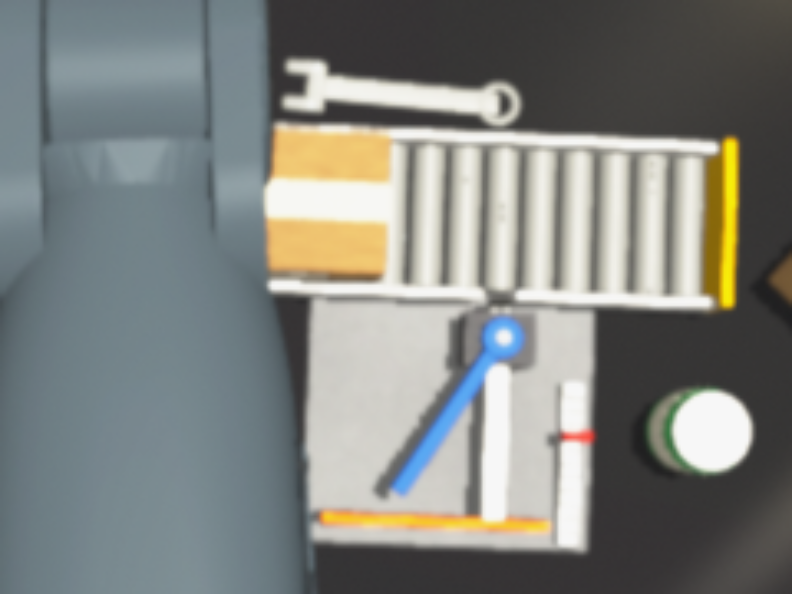

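Top view: the arm now hides the carton's rear. Its front edge is still at crop (390,200), so it hasn't moved. Now a steady push.

```bash
python3 -m jog '[[[-0.002,-0.1,0],[0,0,0],0],[[-0.003,-0.15,0],[0,0,0],0],[[-0.005,-0.2,0],[0,0,0],0],[[-0.005,-0.22,0],[0,0,0],0],[[-0.005,-0.22,0],[0,0,0],0],[[-0.005,-0.22,0],[0,0,0],0],[[-0.005,-0.22,0],[0,0,0],0],[[-0.005,-0.22,0],[0,0,0],0],[[-0.005,-0.22,0],[0,0,0],0],[[-0.005,-0.22,0],[0,0,0],0]]'; python3 p.py; python3 -m jog '[[[-0.005,-0.22,0],[0,0,0],0],[[-0.005,-0.22,0],[0,0,0],0],[[-0.005,-0.22,0],[0,0,0],0],[[-0.005,-0.22,0],[0,0,0],0],[[-0.005,-0.22,0],[0,0,0],0],[[-0.005,-0.22,0],[0,0,0],0],[[-0.005,-0.2,0],[0,0,0],0],[[-0.003,-0.12,0],[0,0,0],0],[[-0.001,-0.05,0],[0,0,0],0]]'; python3 p.py;python3 -c "
from st import *
im,d=cap('top','top2');cv2.imwrite('pics/crop2.png',cv2.resize(im[150:330,300:480],None,fx=3.3,fy=3.3))
im,d=cap('scene','sc2')"
```

```text
time: 3.78
tool_pos: [0.6265, -0.086, 0.0763]
orientation: [[-0.0, -1.0, 0.023], [-0.0, 0.023, 1.0], [-1.0, 0.0, -0.0]]
contact_force: [-0.0, 0.8, -0.3]
grip_width: 0.003
t 3.775 tcp [ 0.6265 -0.086   0.0763] station mm [ 89.3 119.2] jaw yaw err -0.00017189495342688835 F [-0.   0.8 -0.3] 0.0033559354951578856
time: 4.9
tool_pos: [0.6242, -0.187, 0.0762]
orientation: [[-0.0, -1.0, 0.023], [0.0, 0.023, 1.0], [-1.0, 0.0, 0.0]]
contact_force: [0.1, 0.2, -0.2]
grip_width: 0.0
t 4.9 tcp [ 0.6242 -0.187   0.0762] station mm [89.2 18.2] jaw yaw err -0.0004789462151722386 F [ 0.1  0.2 -0.2] 0.00022711618104707647
```

View pics/crop2.png

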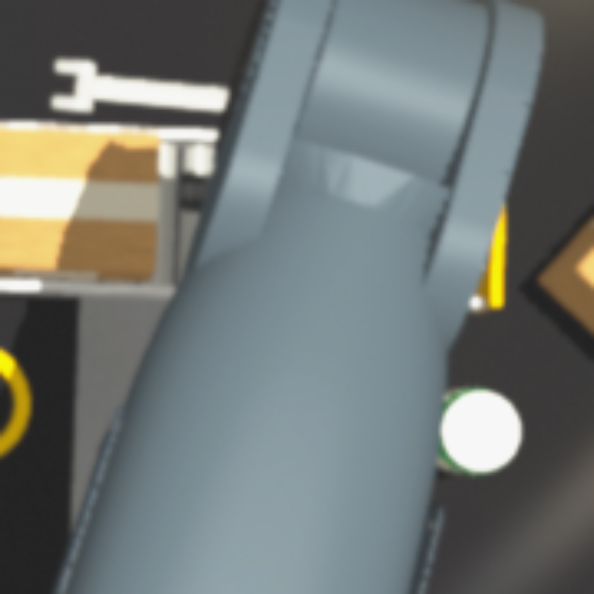

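View pics/sc2.png

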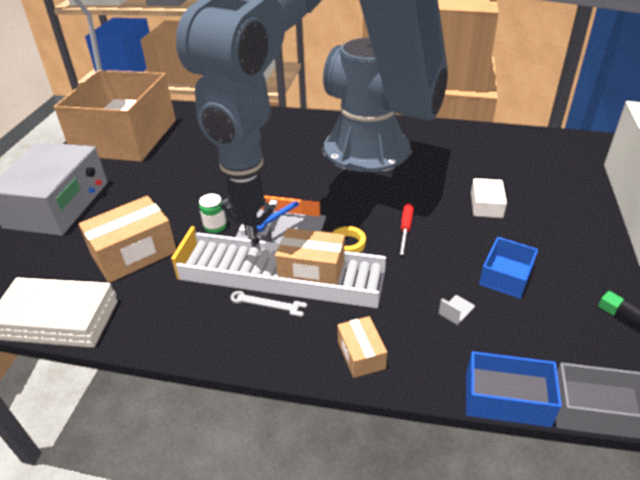

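```bash
python3 -c "
from st import *
P=[[.6242,-.187,.0762],[.625,-.048,.114],[*to_w([[0,0]])[0],.08],[.188,.463,.193]]
for n in('scene','top'):print(n,proj(n,P).round(1).tolist())
d=np.load('pics/sc2.npy');print(w_depth('scene',[(311,240),(250,235),(255,240),(247,215),(245,180)],d).round(3))
im=cv2.imread('pics/sc2.png');cv2.imwrite('pics/crop3.png',cv2.resize(im[160:310,170:390],None,fx=3.6,fy=3.6,interpolation=cv2.INTER_CUBIC))"
```

```text
scene [[252.3, 248.8], [308.7, 243.3], [256.4, 223.5], [529.1, 136.3]]
top [[375.5, 214.2], [317.6, 210.9], [382.1, 251.7], [81.3, 401.7]]
[[ 0.615 -0.045  0.116]
 [ 0.634 -0.184  0.127]
 [ 0.565 -0.201  0.052]
 [ 0.626 -0.187  0.179]
 [ 0.65  -0.171  0.292]]
```

View pics/crop3.png

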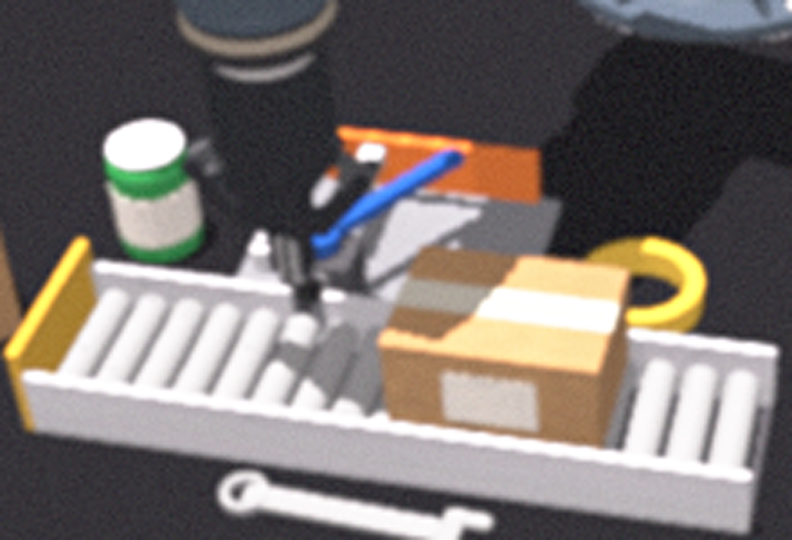

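The carton hasn't moved (scene crop: it is at (505,330), the fingers are on the stop side at (305,295)), although the fingers went through its station. I'll build a numeric tracker before retrying.

```bash
cat > tr.py <<'E'
from st import *
def track(d,hi=.124,lo=.104):
    v,u=np.mgrid[150:330:1,150:420:1];px=np.c_[u.ravel(),v.ravel()].astype(float)
    c,r=ray('scene',px);z=d[v.ravel(),u.ravel()];w=(r*z[:,None]-c['t'])@np.array(c['R']);s=to_s(w)
    k=(z>0)&(w[:,2]>lo)&(w[:,2]<hi)&(s[:,0]>.02)&(s[:,0]<.16)&(s[:,1]>-.2)&(s[:,1]<.35)
    if k.sum()<20:return 'none'
    return k.sum(),(np.percentile(s[k],[2,50,98],axis=0)*1000).round(0).tolist(),np.median(w[k,2]).round(3)
if __name__=='__main__':
    import sys
    if len(sys.argv)>1:
        for a in sys.argv[1:]:print(a,track(np.load(f'pics/{a}.npy')))
    else:print(track(env.capture('scene')[1]))
E
python3 tr.py scene0 sc2; python3 tr.py
```

```text
scene0 (np.int64(1981), [[44.0, 94.0], [100.0, 163.0], [142.0, 229.0]], np.float64(0.115))
sc2 (np.int64(1997), [[44.0, 92.0], [99.0, 162.0], [142.0, 230.0]], np.float64(0.114))
(np.int64(1992), [[44.0, 93.0], [100.0, 162.0], [142.0, 230.0]], np.float64(0.115))
```

Still where it was. A quick contact test: nudge the carton's front face a little towards +y.

```bash
python3 -m jog '[[[0.005,0.25,0],[0,0,0],0],[[0.005,0.25,0],[0,0,0],0],[[0.005,0.25,0],[0,0,0],0],[[0.003,0.12,0],[0,0,0],0],[[0.003,0.12,0],[0,0,0],0],[[0.003,0.12,0],[0,0,0],0]]'; python3 p.py; python3 -c "
from tr import *
im,d=cap('scene','sc3');print(track(d));cv2.imwrite('pics/crop4.png',cv2.resize(im[130:310,170:390],None,fx=3.3,fy=3.3,interpolation=cv2.INTER_CUBIC))"
```

```text
time: 5.8
tool_pos: [0.6257, -0.1197, 0.0763]
orientation: [[0.0, -1.0, 0.023], [-0.0, 0.023, 1.0], [-1.0, -0.0, -0.0]]
contact_force: [-0.8, -0.6, 0.4]
grip_width: 0.002
t 5.8 tcp [ 0.6257 -0.1197  0.0763] station mm [89.2 85.5] jaw yaw err -0.0003796512536687231 F [-0.8 -0.6  0.4] 0.002367771983301248
(np.int64(1971), [[44.0, 94.0], [100.0, 163.0], [142.0, 230.0]], np.float64(0.115))
```

View pics/crop4.png

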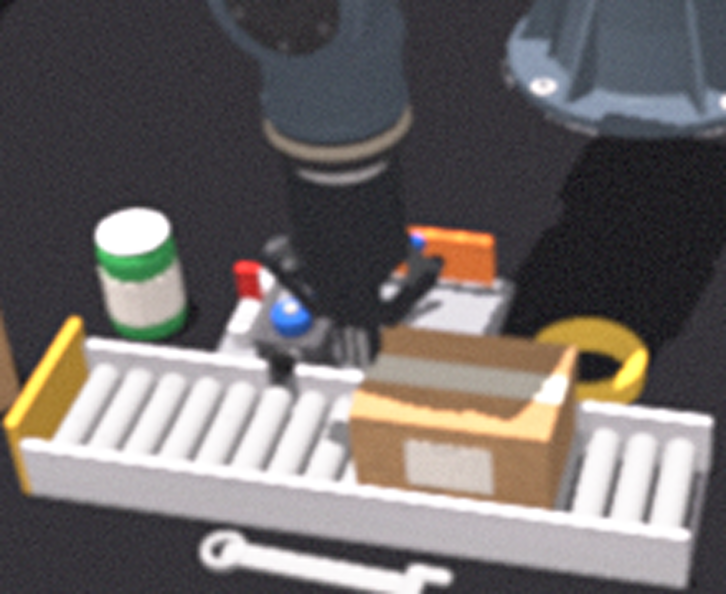

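Scene crop: the fingers at (355,340) run into the carton's volume with no contact force and no carton motion. So either the picture of the carton is stale or the fingers don't touch it. A decisive test: continue towards the stop and feel for contact near the home position.

```bash
python3 -m jog '[[[-0.006,-0.3,0],[0,0,0],0],[[-0.006,-0.3,0],[0,0,0],0],[[-0.006,-0.3,0],[0,0,0],0],[[-0.006,-0.25,0],[0,0,0],0],[[-0.003,-0.12,0],[0,0,0],0],[[-0.003,-0.1,0],[0,0,0],0],[[-0.002,-0.08,0],[0,0,0],0],[[-0.001,-0.05,0],[0,0,0],0]]'; python3 p.py; python3 tr.py
python3 -m jog '[[[-0.001,-0.05,0],[0,0,0],0],[[-0.001,-0.05,0],[0,0,0],0],[[0,0,0],[0,0,0],0]]'; python3 p.py
```

```text
time: 6.85
tool_pos: [0.6237, -0.2099, 0.0763]
orientation: [[-0.0, -1.0, 0.023], [0.0, 0.023, 1.0], [-1.0, 0.0, 0.0]]
contact_force: [0.6, 0.2, 0.6]
grip_width: -0.001
t 6.85 tcp [ 0.6237 -0.2099  0.0763] station mm [89.3 -4.8] jaw yaw err 0.00012747081638892974 F [0.6 0.2 0.6] -0.0009174728327982513
(np.int64(1998), [[45.0, 92.0], [100.0, 162.0], [142.0, 230.0]], np.float64(0.115))
time: 7.28
tool_pos: [0.6235, -0.2161, 0.0763]
orientation: [[-0.0, -1.0, 0.023], [-0.0, 0.023, 1.0], [-1.0, 0.0, -0.0]]
contact_force: [0.1, 0.4, -0.3]
grip_width: -0.001
t 7.275 tcp [ 0.6235 -0.2161  0.0763] station mm [ 89.2 -10.9] jaw yaw err -0.00030306285064201147 F [ 0.1  0.4 -0.3] -0.0010696844554447266
```

No contact at the home position either, so the shut fingers at this height don't touch the carton. I'll go back behind it and try lower with the jaws partly open.

```bash
python3 -m jog '[[[0,0,0.9],[0,0,0],0],[[0,0,0.9],[0,0,0],30],[[0,0.4,0.2],[0,0,0],30],[[0.02,0.9,0],[0,0,0],30],[[0.02,0.9,0],[0,0,0],30],[[0.02,0.9,0],[0,0,0],30],[[0.02,0.9,0],[0,0,0],30],[[0.02,0.9,0],[0,0,0],30],[[0.01,0.3,0],[0,0,0],30],[[0,0,-0.5],[0,0,0],30]]'; python3 p.py
python3 -m jog '[[[0,0,-0.8],[0,0,0],30],[[0,0,-0.7],[0,0,0],30],[[0,0,-0.3],[0,0,0],30],[[0,-0.15,0],[0,0,0],30],[[-0.002,-0.15,0],[0,0,0],30],[[-0.003,-0.15,0],[0,0,0],30],[[-0.003,-0.15,0],[0,0,0],30],[[-0.002,-0.1,0],[0,0,0],30],[[-0.002,-0.1,0],[0,0,0],30],[[-0.002,-0.1,0],[0,0,0],30]]'; python3 p.py;python3 tr.py
```

```text
time: 8.52
tool_pos: [0.6311, 0.0979, 0.1672]
orientation: [[0.003, -1.0, 0.021], [0.0, 0.021, 1.0], [-1.0, -0.003, 0.001]]
contact_force: [0.7, -0.8, -0.2]
grip_width: 0.304
t 8.525 tcp [0.6311 0.0979 0.1672] station mm [ 89.6 303.1] jaw yaw err 0.002079756564891965 F [ 0.7 -0.8 -0.2] 0.30417020685303364
time: 9.78
tool_pos: [0.6293, 0.0418, 0.0583]
orientation: [[0.0, -1.0, 0.023], [0.0, 0.023, 1.0], [-1.0, -0.0, 0.0]]
contact_force: [-0.4, 1.1, 0.9]
grip_width: 0.3
t 9.775 tcp [0.6293 0.0418 0.0583] station mm [ 89.2 247. ] jaw yaw err -1.5234194931147e-05 F [-0.4  1.1  0.9] 0.30021701094997144
(np.int64(1935), [[45.0, 86.0], [101.0, 154.0], [142.0, 264.0]], np.float64(0.115))
```

Contact works now: the carton has moved 6–8 mm. I'll keep pushing, tracking as I go.

```bash
python3 -m jog '[[[-0.003,-0.12,0],[0,0,0],30],[[-0.004,-0.16,0],[0,0,0],30],[[-0.005,-0.2,0],[0,0,0],30],[[-0.005,-0.22,0],[0,0,0],30],[[-0.005,-0.22,0],[0,0,0],30],[[-0.005,-0.22,0],[0,0,0],30],[[-0.005,-0.22,0],[0,0,0],30],[[-0.005,-0.22,0],[0,0,0],30],[[-0.004,-0.2,0],[0,0,0],30],[[-0.004,-0.2,0],[0,0,0],30]]'; python3 p.py;python3 tr.py; python3 -m jog '[[[-0.005,-0.2,0],[0,0,0],30],[[-0.005,-0.2,0],[0,0,0],30],[[-0.005,-0.2,0],[0,0,0],30],[[-0.005,-0.2,0],[0,0,0],30],[[-0.004,-0.2,0],[0,0,0],30],[[-0.004,-0.2,0],[0,0,0],30],[[-0.005,-0.2,0],[0,0,0],30],[[-0.003,-0.15,0],[0,0,0],30],[[-0.003,-0.1,0],[0,0,0],30],[[-0.001,-0.08,0],[0,0,0],30]]'; python3 p.py;python3 tr.py
```

```text
time: 11.08
tool_pos: [0.6266, -0.0776, 0.0583]
orientation: [[-0.0, -1.0, 0.023], [-0.0, 0.023, 1.0], [-1.0, 0.0, -0.0]]
contact_force: [0.3, 1.0, 0.5]
grip_width: 0.303
t 11.075 tcp [ 0.6266 -0.0776  0.0583] station mm [ 89.1 127.7] jaw yaw err -0.0002257902759053472 F [0.3 1.  0.5] 0.30274568918310646
(np.int64(1813), [[45.0, -33.0], [101.0, 35.0], [142.0, 146.0]], np.float64(0.114))
time: 12.38
tool_pos: [0.6242, -0.1808, 0.0583]
orientation: [[-0.0, -1.0, 0.023], [0.0, 0.023, 1.0], [-1.0, 0.0, 0.0]]
contact_force: [-0.4, 0.5, -0.4]
grip_width: 0.305
t 12.375 tcp [ 0.6242 -0.1808  0.0583] station mm [89.  24.4] jaw yaw err -0.00015540924582917517 F [-0.4  0.5 -0.4] 0.30471348241674634
(np.int64(1736), [[45.0, -136.0], [101.0, -68.0], [142.0, 45.0]], np.float64(0.114))
```

```bash
python3 -m jog '[[[-0.002,-0.08,0],[0,0,0],30],[[-0.002,-0.08,0],[0,0,0],30],[[-0.001,-0.06,0],[0,0,0],30],[[-0.001,-0.05,0],[0,0,0],30],[[-0.001,-0.03,0],[0,0,0],30],[[0,0,0],[0,0,0],30]]'; python3 p.py;python3 tr.py; python3 -m jog '[[[-0.001,-0.03,0],[0,0,0],30],[[-0.001,-0.03,0],[0,0,0],30],[[0,0,0],[0,0,0],30]]'; python3 p.py;python3 tr.py
```

```text
time: 13.18
tool_pos: [0.6238, -0.1977, 0.0583]
orientation: [[-0.0, -1.0, 0.022], [0.002, 0.022, 1.0], [-1.0, 0.0, 0.002]]
contact_force: [-0.0, 6.2, 1.8]
grip_width: 0.301
t 13.175 tcp [ 0.6238 -0.1977  0.0583] station mm [89.   7.4] jaw yaw err 0.00031292308644732467 F [-0.   6.2  1.8] 0.3014875024666314
(np.int64(1719), [[45.0, -153.0], [101.0, -86.0], [142.0, 28.0]], np.float64(0.114))
time: 13.6
tool_pos: [0.6237, -0.1979, 0.0584]
orientation: [[0.0, -1.0, 0.02], [0.007, 0.02, 1.0], [-1.0, 0.0, 0.007]]
contact_force: [-1.8, 29.5, 7.9]
grip_width: 0.299
t 13.6 tcp [ 0.6237 -0.1979  0.0584] station mm [89.   7.2] jaw yaw err 0.0025132544448169362 F [-1.8 29.5  7.9] 0.29931285428790166
(np.int64(1723), [[45.0, -153.0], [101.0, -85.0], [142.0, 28.0]], np.float64(0.114))
```

The carton is home: firm 30 N stop contact, with its centre about -90. Back off, lift, and go in front of the paddle on the lever's +y side.

```bash
python3 -m jog '[[[0,0.15,0],[0,0,0],30],[[0,0.2,0.2],[0,0,0],30],[[0,0,0.8],[0,0,0],30],[[0,0,0.8],[0,0,0],30],[[-0.4,0.15,0.4],[0,0,0],30],[[-0.8,0.25,0],[0,0,0],30],[[-0.8,0.25,0],[0,0,0],30],[[-0.8,0.25,0],[0,0,0],30],[[-0.8,0.25,0],[0,0,0],30],[[-0.8,0.25,0],[0,0,0],30]]'; python3 p.py;python3 -c "
from tr import *
im,d=cap('scene','sc5');print(track(d))"
```

```text
time: 14.9
tool_pos: [0.3582, -0.0966, 0.191]
orientation: [[0.001, -1.0, 0.023], [-0.001, 0.023, 1.0], [-1.0, -0.001, -0.001]]
contact_force: [0.3, -0.2, 1.0]
grip_width: 0.299
t 14.9 tcp [ 0.3582 -0.0966  0.191 ] station mm [-178.7  102.5] jaw yaw err -0.00022735246928067346 F [ 0.3 -0.2  1. ] 0.29875054146285607
(np.int64(1783), [[44.0, -153.0], [99.0, -83.0], [142.0, -18.0]], np.float64(0.114))
```

```bash
python3 -m jog '[[[0,0.08,-0.5],[0,0,0],30],[[0,0,-0.8],[0,0,0],30],[[0,0,-0.8],[0,0,0],30],[[0,0,-0.42],[0,0,0],30],[[0.3,-0.007,0],[0,0,0],30],[[0.2,-0.005,0],[0,0,0],30],[[0.15,-0.003,0],[0,0,0],30],[[0.15,-0.003,0],[0,0,0],30],[[0,0,0],[0,0,0],30]]'; python3 p.py; python3 -c "
from tr import *
im,d=cap('scene','sc6');cv2.imwrite('pics/crop6.png',cv2.resize(im[150:300,190:370],None,fx=4,fy=4,interpolation=cv2.INTER_CUBIC))
im,d=cap('top','top6')"
```

```text
time: 16.08
tool_pos: [0.4082, -0.0935, 0.0392]
orientation: [[0.0, -1.0, 0.023], [-0.0, 0.023, 1.0], [-1.0, -0.0, -0.0]]
contact_force: [0.2, -0.5, -0.2]
grip_width: 0.294
t 16.075 tcp [ 0.4082 -0.0935  0.0392] station mm [-128.8  106.8] jaw yaw err -4.2860532273803625e-05 F [ 0.2 -0.5 -0.2] 0.29403937668344277
```

View pics/crop6.png

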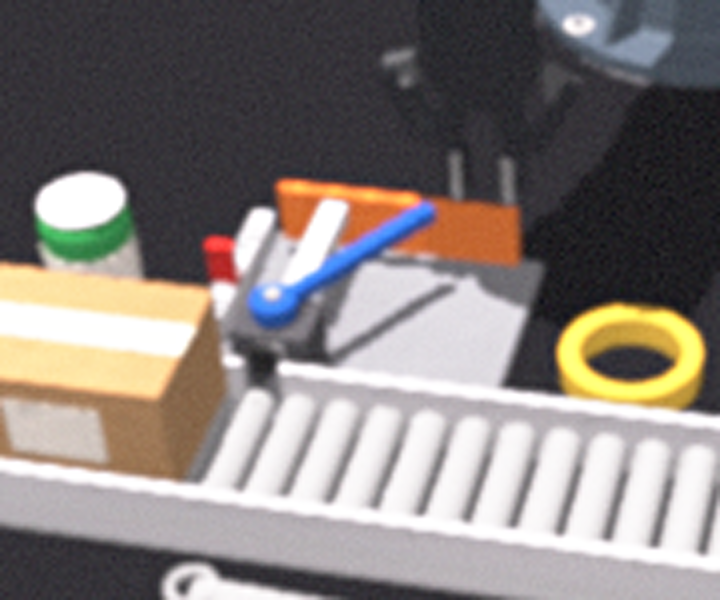

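Scene crop: fingers at (455,175) and (507,180) behind the orange paddle, which spans (280,185)–(520,205), lever tip (430,210). Has the paddle moved? I'll measure that numerically.

```bash
cat > pad.py <<'E'
from tr import *
def pad(im,d):
    hsv=cv2.cvtColor(im,cv2.COLOR_BGR2HSV);k=cv2.inRange(hsv,(5,130,100),(17,255,255));q=np.zeros_like(k);q[185:230,235:330]=k[185:230,235:330]
    v,u=np.nonzero(q);c,r=ray('scene',np.c_[u,v].astype(float));z=d[v,u];w=(r*z[:,None]-c['t'])@np.array(c['R']);s=to_s(w)
    g=(s[:,0]<-.04)&(s[:,0]>-.16)&(s[:,1]>-.05)&(s[:,1]<.14)&(w[:,2]>.03)&(w[:,2]<.058)
    e=g&(s[:,1]<.0)
    hb=cv2.inRange(hsv,(100,140,80),(125,255,255));p=np.zeros_like(hb);p[185:240,240:310]=hb[185:240,240:310]
    v,u=np.nonzero(p);b=to_s(w_plane('scene',np.c_[u,v].astype(float),[.074]*len(u)));f=b[np.hypot(*b.T)>.06]
    return 'pad far face x',(np.median(s[g],0)*1000).round(1),g.sum(),'y<0 side',(np.median(s[e,0])*1000).round(1),'lever',(np.median(np.arctan2(f[:,1],-f[:,0]))).round(3) if len(f) else None,len(f)
if __name__=='__main__':
    import sys
    for a in sys.argv[1:]:print(a,pad(cv2.imread(f'pics/{a}.png'),np.load(f'pics/{a}.npy')))
    if len(sys.argv)==1:print(pad(*env.capture('scene')))
E
python3 pad.py scene0 sc6; python3 -c "
from tr import *
d=np.load('pics/sc6.npy')
w=w_depth('scene',[(304,192),(317,195),(304,190),(316.5,191)],d);print(w.round(3),to_s(w).round(3))"
```

```text
scene0 ('pad far face x', array([-130.6,   75.9]), np.int64(312), 'y<0 side', np.float64(-129.9), 'lever', np.float64(0.599), 97)
sc6 ('pad far face x', array([-130.7,   76.5]), np.int64(313), 'y<0 side', np.float64(-130.5), 'lever', np.float64(0.599), 101)
[[ 0.42  -0.106  0.106]
 [ 0.417 -0.072  0.098]
 [ 0.416 -0.107  0.11 ]
 [ 0.419 -0.073  0.113]] [[-0.117  0.095]
 [-0.121  0.128]
 [-0.121  0.094]
 [-0.119  0.128]]
```

The paddle hasn't moved, yet the finger front surface measures x≈-119, in front of the paddle face. So the fingers must end above the paddle, meaning the real tips are higher than the reported TCP. That would also explain the missed carton: they passed over it. I'll measure the tip height.

```bash
python3 -c "
from tr import *
im=cv2.imread('pics/sc6.png');d=np.load('pics/sc6.npy')
for u in (303,304,316,317):
  px=[(u,v) for v in range(184,206)]
  c,r=ray('scene',px);z=np.array([d[v,q] for q,v in px]);w=(r*z[:,None]-c['t'])@np.array(c['R']);s=to_s(w)
  print(u,[(p[1],int(s[i,0]*1000),int(w[i,2]*1000),int(im[p[1],u].max())) for i,p in enumerate(px)])
d=np.load('pics/sc2.npy')
for u in (252,254,256):
  px=[(u,v) for v in range(226,256,2)]
  c,r=ray('scene',px);z=np.array([d[v,q] for q,v in px]);w=(r*z[:,None]-c['t'])@np.array(c['R']);s=to_s(w)
  print(u,[(p[1],int(s[i,0]*1000),int(w[i,2]*1000)) for i,p in enumerate(px)])
"
```

```text
303 [(184, -119, 129, 47), (185, -115, 129, 45), (186, -114, 126, 47), (187, -117, 121, 65), (188, -124, 113, 90), (189, -118, 114, 107), (190, -120, 109, 118), (191, -115, 110, 112), (192, -116, 106, 114), (193, -119, 100, 113), (194, -119, 97, 116), (195, -114, 98, 118), (196, -117, 92, 123), (197, -118, 88, 124), (198, -120, 83, 110), (199, -119, 81, 117), (200, -137, 64, 151), (201, -133, 64, 186), (202, -130, 63, 197), (203, -130, 60, 195), (204, -133, 53, 196), (205, -130, 53, 194)]
304 [(184, -120, 129, 47), (185, -121, 124, 40), (186, -121, 121, 44), (187, -121, 118, 63), (188, -120, 116, 82), (189, -117, 115, 102), (190, -121, 109, 102), (191, -116, 109, 108), (192, -116, 106, 105), (193, 991, 925, 112), (194, -120, 97, 111), (195, -121, 93, 118), (196, -119, 91, 122), (197, -121, 86, 121), (198, -119, 85, 125), (199, -115, 84, 121), (200, -224, -1, 149), (201, -133, 64, 185), (202, -137, 58, 199), (203, -132, 58, 197), (204, -129, 57, 195), (205, -129, 54, 196)]
316 [(184, -118, 134, 48), (185, -116, 132, 48), (186, -119, 127, 45), (187, -117, 125, 43), (188, -113, 125, 54)
[... 879 characters left out ...]
(226, 99, 155), (228, 93, 144), (230, 101, 145), (232, 95, 134), (234, 101, 133), (236, 96, 123), (238, 95, 115), (240, 27, 48), (242, 21, 35), (244, 19, 26), (246, 20, 20), (248, 41, 34), (250, 49, 34), (252, 57, 35), (254, 60, 31)]
254 [(226, 95, 153), (228, 94, 146), (230, 96, 142), (232, 97, 136), (234, 95, 129), (236, 94, 121), (238, 31, 59), (240, 30, 51), (242, 31, 45), (244, 18, 26), (246, 16, 17), (248, 41, 34), (250, 50, 35), (252, 52, 31), (254, 61, 33)]
256 [(226, 85, 145), (228, 89, 142), (230, 88, 135), (232, 82, 124), (234, 90, 125), (236, 22, 58), (238, 29, 58), (240, 28, 50), (242, 31, 46), (244, 1, 12), (246, 4, 7), (248, 13, 8), (250, 41, 29), (252, 50, 30), (254, 52, 25)]
```

The real fingertips are about 40 mm above the reported TCP: 81 vs 39 mm here, and 115 vs 76 mm in the first carton pass, which therefore skimmed over its top. I'll correct for it: back out, go 43 mm lower, then push.

```bash
python3 -m jog '[[[-0.4,0.01,0],[0,0,0],30],[[-0.3,0.005,0],[0,0,0],30],[[0,0,-0.3],[0,0,0],30],[[0,0,-0.3],[0,0,0],30],[[0,0,-0.12],[0,0,0],30],[[0.25,-0.005,0],[0,0,0],30],[[0.2,-0.005,0],[0,0,0],30],[[0.15,-0.003,0],[0,0,0],30],[[0.15,-0.003,0],[0,0,0],30],[[0,0,0],[0,0,0],30]]'; python3 p.py; python3 pad.py
```

```text
time: 17.42
tool_pos: [0.4112, -0.0935, -0.0041]
orientation: [[-0.0, -1.0, 0.023], [0.0, 0.023, 1.0], [-1.0, 0.0, 0.0]]
contact_force: [-4.1, 0.3, 1.9]
grip_width: 0.301
t 17.425 tcp [ 0.4112 -0.0935 -0.0041] station mm [-125.8  106.8] jaw yaw err 9.208175796122584e-05 F [-4.1  0.3  1.9] 0.30133616208411945
('pad far face x', array([-107.9,   78.5]), np.int64(322), 'y<0 side', np.float64(-107.0), 'lever', np.float64(0.591), 112)
```

Paddle contact: 4 N, and it has moved about 23 mm. I'll narrow the jaws to clear the lever tip, then push on to about 4 mm short of the mark.

```bash
python3 -m jog '[[[0,0.03,0],[0,0,0],15],[[0,0,0],[0,0,0],15],[[0.1,-0.002,0],[0,0,0],15],[[0.12,-0.003,0],[0,0,0],15],[[0.12,-0.003,0],[0,0,0],15],[[0.12,-0.003,0],[0,0,0],15],[[0.12,-0.003,0],[0,0,0],15],[[0.05,-0.001,0],[0,0,0],15],[[0,0,0],[0,0,0],15]]'; python3 p.py; cat >> pad.py <<'E'
def fin(im,d):
    hsv=cv2.cvtColor(im,cv2.COLOR_BGR2HSV);k=cv2.inRange(hsv,(0,150,90),(4,255,255))|cv2.inRange(hsv,(175,150,90),(180,255,255));q=np.zeros_like(k);q[195:235,230:262]=k[195:235,230:262]
    v,u=np.nonzero(q);c,r=ray('scene',np.c_[u,v].astype(float));z=d[v,u];w=(r*z[:,None]-c['t'])@np.array(c['R']);s=to_s(w);g=(abs(s[:,0]+.07)<.03)
    return 'fin far x',np.median(s[g],0).round(4),g.sum()
im,d=cap('scene','sc_%d'%int(env.sense()['time']*100));print(fin(im,d))
E
python3 pad.py; python3 -c "
import pad
print(pad.fin(pad.cv2.imread('pics/scene0.png'),pad.np.load('pics/scene0.npy')))"
```

```text
time: 18.6
tool_pos: [0.4479, -0.0922, -0.0042]
orientation: [[-0.001, -1.0, 0.023], [0.001, 0.023, 1.0], [-1.0, 0.001, 0.001]]
contact_force: [-6.9, 2.4, 3.3]
grip_width: 0.15
t 18.6 tcp [ 0.4479 -0.0922 -0.0042] station mm [-89.1 108.9] jaw yaw err 1.1395667285318128e-05 F [-6.9  2.4  3.3] 0.15023411055732838
('pad far face x', array([-71.1,  72. ]), np.int64(361), 'y<0 side', np.float64(-71.2), 'lever', np.float64(0.585), 97)
('fin far x', array([-0.064 , -0.0573]), np.int64(59))
('fin far x', array([-0.0641, -0.0569]), np.int64(60))
('fin far x', array([-0.064 , -0.0569]), np.int64(61))
```

```bash
python3 -m jog '[[[0.06,-0.001,0],[0,0,0],15],[[0.052,-0.001,0],[0,0,0],15],[[0,0,0],[0,0,0],15],[[0,0,0],[0,0,0],15]]'; python3 p.py; python3 pad.py; python3 -c "
from tr import *
im,d=cap('scene','sc7');cv2.imwrite('pics/crop7.png',cv2.resize(im[170:270,215:345],None,fx=5.5,fy=5.5,interpolation=cv2.INTER_CUBIC))
im,d=cap('top','top7');cv2.imwrite('pics/crop7t.png',cv2.resize(im[220:330,310:430],None,fx=5,fy=5,interpolation=cv2.INTER_CUBIC))"
```

```text
time: 19.25
tool_pos: [0.4544, -0.0924, -0.0042]
orientation: [[-0.001, -1.0, 0.023], [0.001, 0.023, 1.0], [-1.0, 0.001, 0.001]]
contact_force: [-6.8, 3.5, 2.7]
grip_width: 0.149
t 19.25 tcp [ 0.4544 -0.0924 -0.0042] station mm [-82.7 108.9] jaw yaw err -5.5706757042851135e-05 F [-6.8  3.5  2.7] 0.14897256618677737
('pad far face x', array([-64.9,  72.5]), np.int64(372), 'y<0 side', np.float64(-64.8), 'lever', np.float64(0.585), 87)
('fin far x', array([-0.0643, -0.0577]), np.int64(62))
```

View pics/crop7.png

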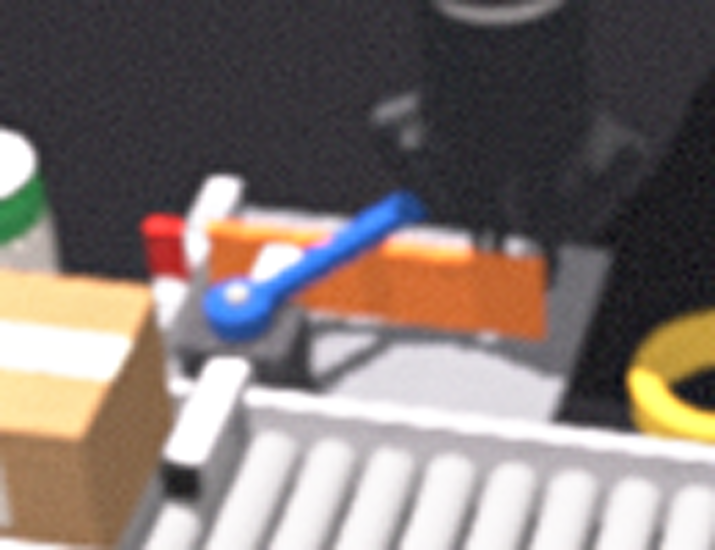

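View pics/crop7t.png

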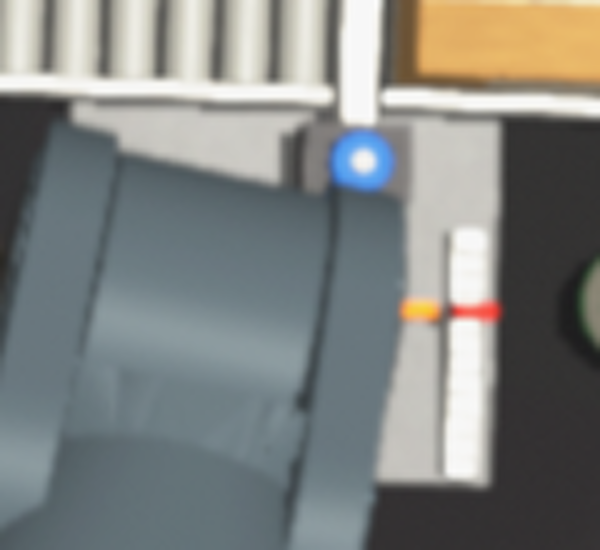

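Both views agree: the paddle end (top crop (420,310)) is level with the red fin (475,311), within about 0.5 mm, at 6.8 N with the lever open. Now the slide towards -y.

```bash
python3 -m jog '[[[0.002,-0.12,0],[0,0,0],15],[[0,-0.15,0],[0,0,0],15],[[-0.003,-0.15,0],[0,0,0],15],[[-0.004,-0.15,0],[0,0,0],15],[[0,0,0],[0,0,0],15]]'; python3 p.py; python3 pad.py
```

```text
time: 20.08
tool_pos: [0.4537, -0.1272, -0.0044]
orientation: [[-0.002, -1.0, 0.024], [0.0, 0.024, 1.0], [-1.0, 0.002, 0.0]]
contact_force: [-8.9, -0.1, 2.0]
grip_width: 0.151
t 20.075 tcp [ 0.4537 -0.1272 -0.0044] station mm [-82.6  74.1] jaw yaw err -0.0008650169736231124 F [-8.9 -0.1  2. ] 0.1508864613464893
('pad far face x', array([-64.5,  66.8]), np.int64(397), 'y<0 side', np.float64(-64.2), 'lever', np.float64(0.4), 47)
('fin far x', array([-0.0645, -0.0575]), np.int64(61))
```

Sliding works: paddle within 0.3 mm of the mark and the lever following. I'll continue.

```bash
python3 -m jog '[[[-0.003,-0.12,0],[0,0,0],15],[[-0.003,-0.15,0],[0,0,0],15],[[-0.003,-0.15,0],[0,0,0],15],[[-0.003,-0.12,0],[0,0,0],15],[[0,0,0],[0,0,0],15]]'; python3 p.py; python3 pad.py;  python3 -m jog '[[[-0.002,-0.1,0],[0,0,0],15],[[-0.002,-0.1,0],[0,0,0],15],[[0,0,0],[0,0,0],15]]'; python3 p.py; python3 pad.py
```

```text
time: 20.8
tool_pos: [0.4529, -0.1595, -0.0044]
orientation: [[-0.002, -1.0, 0.024], [0.0, 0.024, 1.0], [-1.0, 0.002, 0.0]]
contact_force: [-9.5, -0.8, 2.5]
grip_width: 0.149
t 20.8 tcp [ 0.4529 -0.1595 -0.0044] station mm [-82.6  41.8] jaw yaw err -0.0007829961795949199 F [-9.5 -0.8  2.5] 0.1493409936078299
('pad far face x', array([-64.8,  67.7]), np.int64(407), 'y<0 side', np.float64(-64.7), 'lever', np.float64(0.058), 28)
('fin far x', array([-0.0639, -0.0568]), np.int64(63))
time: 21.28
tool_pos: [0.4528, -0.1661, -0.0041]
orientation: [[-0.001, -1.0, 0.02], [0.01, 0.02, 1.0], [-1.0, 0.001, 0.01]]
contact_force: [-8.8, 48.4, 24.2]
grip_width: 0.144
t 21.275 tcp [ 0.4528 -0.1661 -0.0041] station mm [-82.6  35.2] jaw yaw err 0.0025309092327891573 F [-8.8 48.4 24.2] 0.14444537606090488
('pad far face x', array([-64.4,  67.3]), np.int64(401), 'y<0 side', np.float64(-64.5), 'lever', np.float64(0.028), 24)
('fin far x', array([-0.0645, -0.0568]), np.int64(61))
```

Lever on its stop (48 N sideways). I'll relax most of that side push and check visually.

```bash
python3 -m jog '[[[0.002,0.075,0],[0,0,0],15],[[0,0,0],[0,0,0],15],[[0,0,0],[0,0,0],15]]'; python3 p.py; python3 pad.py; python3 -c "
from tr import *
im,d=cap('scene','sc8');print(track(d));a=cv2.resize(im[180:280,180:320],None,fx=4.2,fy=4.2,interpolation=cv2.INTER_CUBIC)
im,d=cap('top','top8');b=cv2.resize(im[180:280,360:480],None,fx=1.7,fy=4.2) if 0 else cv2.resize(im[230:310,370:420],None,fx=4,fy=4,interpolation=cv2.INTER_CUBIC)
o=np.zeros((420,800,3),np.uint8);o[:,:588]=a;o[:320,590:790]=b;cv2.imwrite('pics/crop8.png',o)"
```

```text
time: 21.75
tool_pos: [0.453, -0.1648, -0.0039]
orientation: [[-0.001, -1.0, 0.022], [0.003, 0.022, 1.0], [-1.0, 0.001, 0.003]]
contact_force: [-11.4, 19.3, 19.6]
grip_width: 0.149
t 21.75 tcp [ 0.453  -0.1648 -0.0039] station mm [-82.5  36.5] jaw yaw err 0.000868228736042375 F [-11.4  19.3  19.6] 0.14900983688722783
('pad far face x', array([-64.3,  67.8]), np.int64(401), 'y<0 side', np.float64(-64.9), 'lever', np.float64(0.03), 27)
('fin far x', array([-0.0641, -0.0575]), np.int64(61))
(np.int64(1775), [[43.0, -153.0], [99.0, -83.0], [142.0, -17.0]], np.float64(0.114))
```

View pics/crop8.png

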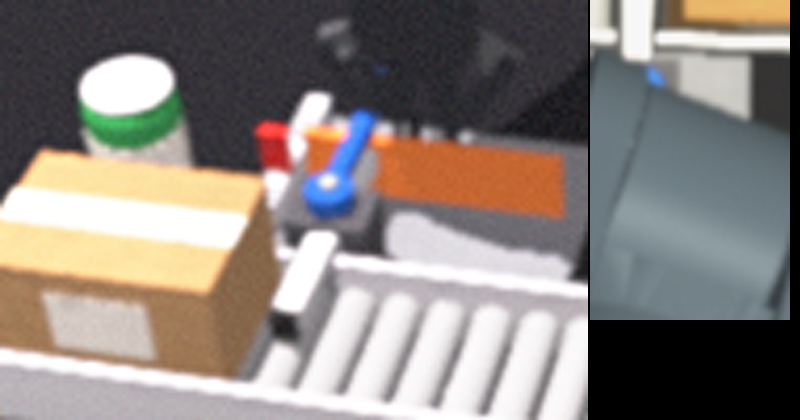

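```bash
python3 -c "
from pad import *
im=cv2.imread('pics/sc8.png')
for a in(0,.07,.12):
  p=[[-r*np.cos(a),r*np.sin(a)] for r in(0,.06,.1,.135)];print(a,proj('scene',np.c_[to_w(p),[.078]*4]).round(1).tolist())
hsv=cv2.cvtColor(im,cv2.COLOR_BGR2HSV);k=cv2.inRange(hsv,(100,110,60),(128,255,255))
for v in range(192,228,2):
  u=np.nonzero(k[v,245:300])[0]+245
  if len(u):
    s=to_s(w_plane('scene',[(u.min(),v),(u.mean(),v),(u.max(),v)],[.078]*3))*1000;print(v,len(u),u.min(),u.max(),s.round(0).tolist())
"
```

```text
('fin far x', array([-0.0647, -0.0565]), np.int64(61))
0 [[256.5, 224.1], [263.6, 209.7], [268.1, 200.7], [271.9, 193.0]]
0.07 [[256.5, 224.1], [265.2, 210.0], [270.6, 201.0], [275.3, 193.5]]
0.12 [[256.5, 224.1], [266.2, 210.1], [272.4, 201.3], [277.6, 193.9]]
206 5 264 268 [[-76.0, -4.0], [-77.0, 1.0], [-77.0, 6.0]]
208 6 264 269 [[-67.0, -1.0], [-69.0, 5.0], [-70.0, 12.0]]
210 4 264 267 [[-59.0, 1.0], [-60.0, 5.0], [-61.0, 9.0]]
212 5 263 267 [[-51.0, 1.0], [-51.0, 6.0], [-52.0, 11.0]]
214 6 261 266 [[-42.0, -1.0], [-43.0, 5.0], [-44.0, 11.0]]
216 6 260 265 [[-33.0, -1.0], [-34.0, 5.0], [-35.0, 11.0]]
218 6 259 264 [[-25.0, -1.0], [-26.0, 5.0], [-27.0, 11.0]]
220 5 259 263 [[-17.0, 1.0], [-18.0, 6.0], [-19.0, 11.0]]
222 4 254 263 [[-7.0, -9.0], [-10.0, 6.0], [-11.0, 14.0]]
224 8 252 263 [[2.0, -11.0], [-1.0, 2.0], [-3.0, 16.0]]
226 12 252 263 [[9.0, -9.0], [7.0, 5.0], [4.0, 18.0]]
```

The lever line is parallel to the leg: its tip at (270,197) matches the closed projection, angle ≈0. I'll ease the side force slightly more, then do a final check.

```bash
python3 -m jog '[[[0.001,0.03,0],[0,0,0],15],[[0,0,0],[0,0,0],15],[[0,0,0],[0,0,0],15]]'; python3 p.py; python3 pad.py; python3 tr.py
```

```text
time: 22.38
tool_pos: [0.4531, -0.1647, -0.0038]
orientation: [[-0.001, -1.0, 0.023], [0.0, 0.023, 1.0], [-1.0, 0.001, 0.0]]
contact_force: [-12.3, 6.4, 14.3]
grip_width: 0.148
t 22.375 tcp [ 0.4531 -0.1647 -0.0038] station mm [-82.4  36.6] jaw yaw err -0.00020676263332113434 F [-12.3   6.4  14.3] 0.14827638782849997
('pad far face x', array([-64.2,  66.3]), np.int64(397), 'y<0 side', np.float64(-65.0), 'lever', np.float64(0.036), 30)
('fin far x', array([-0.0643, -0.0565]), np.int64(59))
(np.int64(1783), [[44.0, -153.0], [99.0, -84.0], [142.0, -17.0]], np.float64(0.114))
```

Everything is stable: paddle within about 0.5 mm of the mark, lever closed, carton home, about 12 N on the paddle. Handing in.

```bash
python3 -c "
from bench import env
env.close_job();s=env.sense();print(s['time'],s['tool_pos'],s['contact_force'])"
```

```text
the job is handed in; nothing more can be done
the job is handed in; nothing more can be done
```

The job is handed in at about 22.4 s of the 64 s allowed. The carton is home, the paddle is held at the red mark, and the lever is closed. `close_job` reported no verdict.

**First push missed:** it passed over the carton without touching it. The real fingertips sit about 40 mm higher than the reported TCP. The second carton push made contact at a lower height; I only worked out the offset when the first paddle approach also passed above the paddle, and corrected for it there. I then pushed the leg to the mark with the lever still open and slid along the paddle to close the lever.

**Last checks:**

| Item | Reading |
|---|---|
| Carton | centre about 2–5 mm short of home (limit 8 mm); firm stop contact felt during the push |
| Paddle vs mark | within about 0.7 mm in the scene camera |
| Paddle force | about 12 N along the paddle's push direction |
| Lever | 0.036 rad by the median of the blue pixels; about 0 by the direction of the bar (limit 0.07) |

**What disagreed or was not checked:**
- **Finger position:** the fingers stopped about 9 mm earlier along the paddle than I expected when the lever reached its stop.
- **Side force:** it briefly reached 48 N against the lever stop. I eased it to 6 N sideways, with an unexplained 14 N upward still there at the end.
- **Bystanders:** I did not measure them at the end. None looked disturbed in the pictures I viewed.

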